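# Load the kit tray and dock it

## Task

Complete the blue kit tray by setting the nine-volt battery down (not dropping it) in the tray's empty compartment. Then take the tray (it has a black grip), keep it level, and slide it under the rails of the bench dock until it is fully home against the back stop; let go of it there. The display module stays in its compartment, and the mini breadboard, the solder spool and the jar are left alone.

Things in the scene. Friction and masses are not known exactly. Their poses are not given: they have to be found in the camera images.
- battery_mid (a point): (Sizes in mm.) Centre of the loose nine-volt battery: black block with a copper band and a brass end, lying flat, 26.5 wide (its x), 49 long (its y), 17.5 high (its z), about 45 g. It starts on the bench; its centre is 9 above the surface.
- tray_grip (a point): (Sizes in mm.) Loose blue tray, 170 long (y), 136 wide over its rim flanges (x; 30 to 35 above its underside), 35 high, about 260 g empty, flat on the bench at first. This point: in its upright black grip plate, over the tray's middle, 50 above the underside; plate 44 along x, 12 thick along y, top 66 above the underside. The tray's +y end enters the dock first. Its axes are the tray's.
- tray_slot (a point): (Sizes in mm.) Centre of the floor of the tray's empty compartment (the battery's place), 43 from the grip on the -y side, 4 above the tray's underside. Compartment 110 (x) by 76 (y), walls 3 thick, 35 high at x, 31 at the end; a cross wall 6 thick, 26 high, under the grip parts it from the +y compartment, which holds the display. Axes are the tray's.
- display_mid (a point): (Sizes in mm.) Centre of the loose display module, a green board with a dark screen, 80 (x) by 36 (y) by 14 high, lying in the tray's +y compartment.
- dock_home (a point): (Sizes in mm.) Fixed dock, a grey base with aluminium rails. This point: on its floor, 8 above the bench; the centre of the tray's underside is here when fully home. The tray enters moving along the dock's +y, its +y end foremost, to the black back stop, whose face is at y +85. Side walls' inner faces at x +-72: 4 to spare on each side.
- dock_mouth (a point): (Sizes in mm.) Middle of the dock's open end, on its floor, 85 from home towards -y: floor, walls and lips begin here. The lips reach in from the walls to x +-61, undersides 41 above the floor (6 to spare over the tray's flanges), tops 45; open between them. So the tray cannot be lowered in. The walls flare out in front to 27 before this point, there 82 either side of the middle.
- breadboard: (Sizes in mm.) Bystander: loose white mini breadboard, 47 x 35 x 8.5 high, origin under its centre.
- spool: (Sizes in mm.) Bystander: loose yellow solder spool standing upright, diameter 50, 35 high, origin under its centre.
- jar: (Sizes in mm.) Bystander: loose clear jar with a white cap, diameter 44, 55 high, origin under its centre.
There are look-alikes about, which are no part of the job. What is shaped like the part that bears battery_mid but red is not meant.

How it is judged:
By the outcome, as a careful person would: the job done as asked, in the order asked, and still so for the second after the job is handed in, with the robot touching nothing.
It also fails if it takes over 64 s, if anything falls off the work surface, if the arm or the gripper's body presses on something with over 40 N, if the wrist force passes 120 N, or if a joint passes its speed limit or range.

## Robot

A 7-joint arm with a two-finger parallel gripper is mounted at the origin on the work surface. World frame = base frame: x ahead of the robot, y to its left, z up, the work surface at z = 0. Lengths are in m, angles in rad, forces in N, time in s.
With the tool pointing down it reaches from about 0.425 to 0.95 m from the base axis. Payload 4.7 kg.
Tool frame: the origin (TCP) lies midway between the tips of the shut fingers; the grasp point (between the pads) lies 19 mm behind it; z points along the fingers, y is the direction in which the jaws open and shut (so a half turn about z gives the same grasp; the last joint's range is limited). The gripper opens to 85 mm and grips with 20 to 120 N. Pads are 22 mm wide; open, the fingers measure 114 mm over their backs; the gripper's body (76 mm by 85 mm) begins 54 mm behind the grasp point. The pads swing forward as they close: fully open they stand 13 mm farther back than shut.
Start: joints at [-1.352, 0.469, -0.049, 1.532, 0.024, 1.141, -0.082], TCP at [0.166, 0.654, 0.231] pointing down, gripper open.
Joint ranges: [-2.59, 2.59], [-0.33, 1.99], [-1.39, 1.29], [0.1, 2.45], [-1.04, 4.18], [0.21, 1.99], [-2.66, 2.66]. Speed limits (rad/s): [2.57, 2.57, 3.14, 3.14, 3.14, 3.14, 3.14].

## Interface

Orientations are given as a 3x3 rotation matrix whose columns are the frame's x, y, z axes.
In Python, from cell import telemetry, eyes, ctrl gives the robot as it stands. The module is installed in compiled form; this text tells all that it offers.
- The arm moves only by the shell command python3 -m crank 'ROWS' [OPENING] [FORCE]. ROWS is JSON, a list of rows, each a list of 2 entries, a list of its own where there are three numbers: the shift along the tool's x, y, z in cm, then the turn about the tool's z in degrees. A call has 1 to 20 rows; each row is the pose to reach, as a shift and turn from the pose commanded when the call began, along the tool's axes at that moment; what a row does not reach only later rows make up. A row lasts 1/8 s, in which the tool goes at most 62.5 mm and 10.7 degrees, less where a joint would pass 70% of its speed; a pose out of reach is approached as far as the arm can. A call with a gripper value outside its range is refused whole. OPENING is the closure, from 0 (fully open) to 1 (shut), set as the call begins (- or left out, the last holds). The fingers move at their own pace and stop on an object; FORCE is the grip in N (left out, the last holds). Time passes only in rows, so rows that repeat a pose let the fingers close. It gives the time, the measured TCP pose, the force and the opening at its end, in the units of the state.
- telemetry.get_state(): the state, without advancing time (a new reading comes with each control period).
- eyes.get_image(name): name is "scene" or "top" or "wrist"; returns (picture, depth): 400x640x3 uint8, red, green, blue; 400x640 float32, m along the optical axis (not along the pixel's ray), 0 where there is no reading.
- eyes.camera_info(name): a dict with "mtx" (3x3 intrinsics, pixels), "R" (3x3) and "t" (3): a world point X has camera coordinates R X + t. Camera axes: x right, y down, z forward; pixel columns grow to the right and rows downward; lengths in m; the calibration is good to about 2 mm. A picture is of the moment at which its call begins: read the wrist's pose just before it. camera_info takes no time and is no camera call; for the wrist camera it gives the pose at the moment of the call.
- ctrl.job_done(): hands the job in, once; it reports no verdict.
The state is a dict: "clock": time; "joint_positions": joint angles; "joint_velocities": joint speeds; "joint_efforts": joint torques, N m; "tcp_pos": TCP position; "ee_rot": TCP orientation; "contact_force": force on the tool from outside, world axes, zero at the start; "torque": the same for the moment, N m; "grip_width": finger opening in m.
Only numpy, scipy, OpenCV 4.12 (cv2) and the standard library are available. Lean on these libraries where they do the work, as an engineer would, in place of code of your own. Each camera call takes 0.05 s, during which the arm holds its last target.

## Working session

There is one attempt and no reset: what is moved stays moved. The work goes in short steps, Python scripts to look and compute and a shell command to move; the robot and the scene stay as the last step left them, time stands still between calls to the robot, and variables do not carry over. Pictures are saved under pics/ and viewed, and the job is handed in when it is done.

```bash
mkdir -p pics; ls; python3 - <<'E'
from cell import telemetry, eyes, ctrl
import cv2, numpy as np
s=telemetry.get_state()
print(s['clock'],s['tcp_pos'],s['ee_rot'],s['grip_width'],s['contact_force'])
for n in ['scene','top','wrist']:
    c=eyes.camera_info(n); print(n,np.round(c['mtx'],1).tolist(),np.round(c['R'],3).tolist(),np.round(c['t'],3).tolist())
    im,d=eyes.get_image(n); np.savez(f'pics/{n}0.npz',im=im,d=d,**c)
    cv2.imwrite(f'pics/{n}0.png',im[:,:,::-1])
E
```

```text
pics
0.0 [0.16539859 0.65380937 0.23025416] [[-9.69473494e-01  2.45195819e-01 -3.93720608e-04]
 [ 2.45196116e-01  9.69471540e-01 -1.94868460e-03]
 [-9.61083900e-05 -1.98573683e-03 -9.99998024e-01]] 0.08523805486160323 [-0.68525739 -0.29085898  0.56012846]
scene [[396.6, 0.0, 317.5], [0.0, 396.6, 195.4], [0.0, 0.0, 1.0]] [[0.724, 0.689, 0.003], [0.398, -0.415, -0.818], [-0.563, 0.593, -0.575]] [-0.383, -0.233, 1.28]
top [[394.8, 0.0, 316.0], [0.0, 394.8, 200.4], [0.0, 0.0, 1.0]] [[-0.024, -1.0, -0.01], [-0.993, 0.025, -0.111], [0.111, 0.007, -0.994]] [-0.043, 0.59, 0.975]
wrist [[330.0, 0.0, 323.2], [0.0, 330.0, 197.2], [0.0, 0.0, 1.0]] [[0.246, 0.969, -0.002], [0.921, -0.233, 0.312], [0.302, -0.078, -0.95]] [-0.673, -0.04, 0.382]
```

View pics/top0.png

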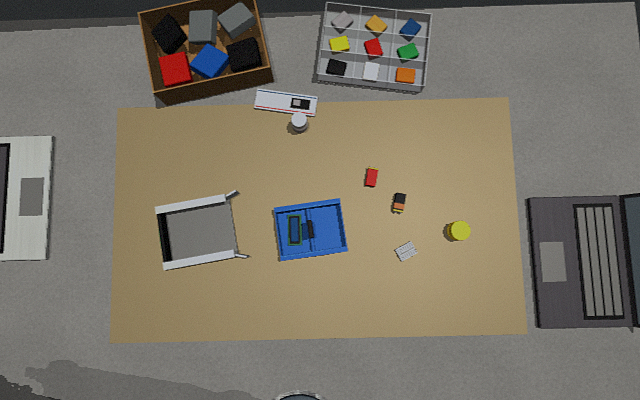

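View pics/scene0.png

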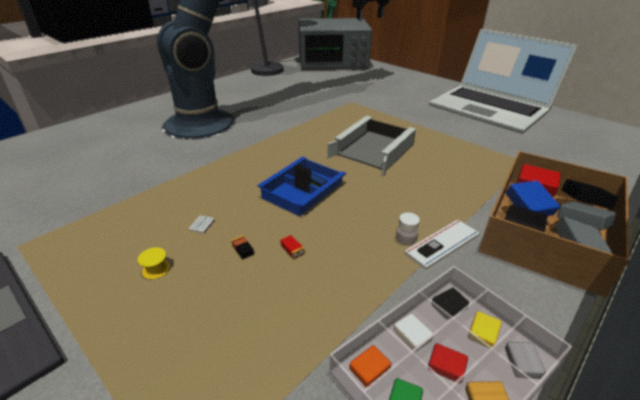

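View pics/wrist0.png

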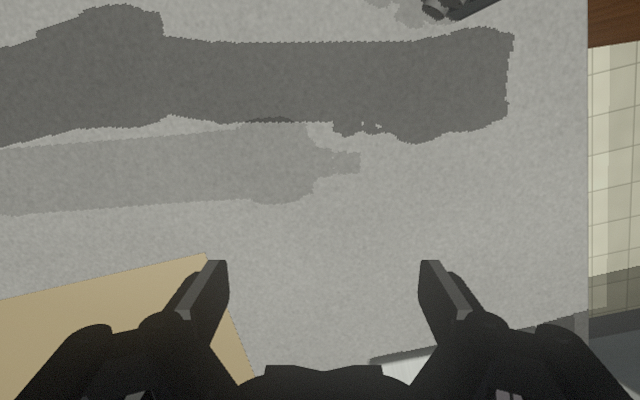

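The top view shows the blue tray around (310,230), with the display at (295,230) and the grip at (308,230). The dock is at (197,232) with its mouth facing right. The black/copper battery is at (399,202) and the red look-alike at (371,177). The breadboard, spool and jar are at (405,251), (459,231) and (299,122). I'll enlarge it and measure.

```bash
cat > h.py <<'E'
import numpy as np, cv2
def load(f):
    z=np.load(f); return z['im'],z['d'],z['mtx'],z['R'],z['t']
def onplane(u,v,K,R,t,z):
    r=R.T@np.linalg.inv(K)@np.array([u,v,1.]); c=-R.T@t
    return c+r*(z-c[2])/r[2]
def dep(u,v,d,K,R,t):
    p=np.linalg.inv(K)@np.array([u,v,1.])*d[int(round(v)),int(round(u))]
    return R.T@(p-t)
def proj(X,K,R,t):
    p=K@(R@np.asarray(X)+t); return p[:2]/p[2]
def snap(n,tag):
    from cell import telemetry,eyes
    c=eyes.camera_info(n); im,d=eyes.get_image(n)
    np.savez(f'pics/{n}{tag}.npz',im=im,d=d,**c); cv2.imwrite(f'pics/{n}{tag}.png',im[:,:,::-1])
def crop(f,o,x0,y0,x1,y1,s):
    im=cv2.imread(f)[y0:y1,x0:x1]; cv2.imwrite(o,cv2.resize(im,None,fx=s,fy=s,interpolation=cv2.INTER_CUBIC))
E
python3 - <<'E'
from h import *
crop('pics/top0.png','pics/c1.png',140,170,360,290,3.6)
crop('pics/top0.png','pics/c2.png',350,160,480,270,6)
E
```

```text
(no output)
```

View pics/c1.png

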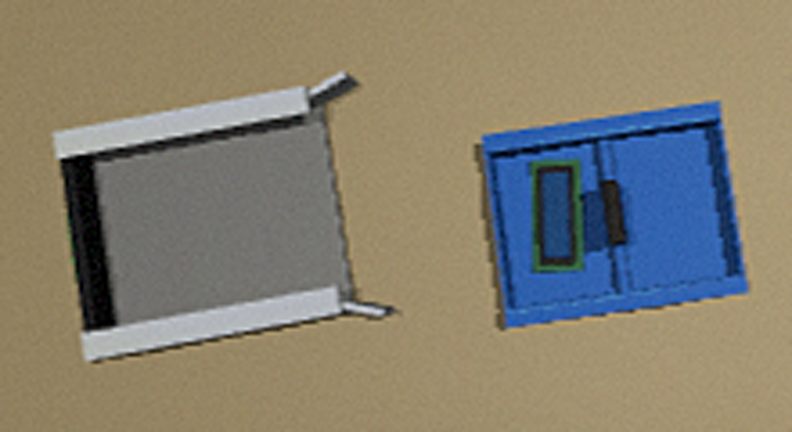

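View pics/c2.png

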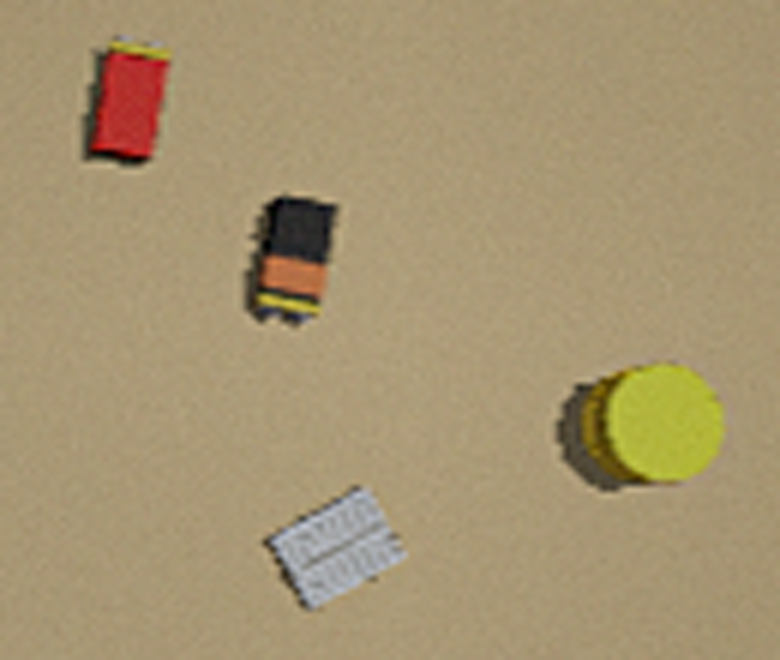

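```bash
python3 - <<'E'
from h import *
im,d,K,R,t=load('pics/top0.npz')
def P(c,z,o=(140,170),s=3.6): 
    u=o[0]+(c[0]+.5)/s-.5; v=o[1]+(c[1]+.5)/s-.5
    return onplane(u,v,K,R,t,z)
T=[P(c,.035) for c in [(484,137),(720,101),(748,291),(503,328)]]
print('tray',np.round(T,4).tolist(), np.round(np.mean(T,0),4))
for i in range(4):
    e=T[(i+1)%4]-T[i]; print(np.linalg.norm(e).round(4), np.degrees(np.arctan2(e[1],e[0])).round(1))
G=P((614,212),.066);print('griptop',G)
D=[P(c,.053) for c in [(54,132),(306,87),(342,312),(85,360)]]
print('dock',np.round(D,4).tolist(),'mouth mid',(D[1]+D[2])/2)
for i in range(4):
    e=D[(i+1)%4]-D[i]; print(np.linalg.norm(e).round(4), np.degrees(np.arctan2(e[1],e[0])).round(1))
for n,c,z in [('bat corners',(275,198),.0175),('',(338,205),.0175),('',(320,312),.0175),('',(255,303),.0175),('red',(131,105),.0175),('spool',(665,422),.035),('bb',(337,547),.0085)]:
    p=P(c,z,(350,160),6); print(n,np.round(p,4))
print('jar',onplane(299,121,K,R,t,.055))
# depth checks
for n,u,v in [('tray floor',325,230),('traygrip',310,230),('bat',399,200),('dockfloor',200,232),('bench',250,300)]:
    print(n,np.round(dep(u,v,d,K,R,t),4))
E
```

```text
tray [[0.5721, 0.0497, 0.035], [0.5935, -0.1176, 0.035], [0.4597, -0.133, 0.035], [0.4384, 0.0382, 0.035]] [ 0.5159 -0.0407  0.035 ]
0.1687 -82.7
0.1346 -173.5
0.1725 97.1
0.1343 4.9
griptop [ 0.51571965 -0.04161798  0.066     ]
dock [[0.5815, 0.3471, 0.053], [0.6086, 0.1714, 0.053], [0.4525, 0.1465, 0.053], [0.4243, 0.3226, 0.053]] mouth mid [0.53054815 0.15896737 0.053     ]
0.1778 -81.2
0.158 -170.9
0.1783 99.1
0.1591 8.9
bat corners [ 0.6051 -0.2633  0.0175]
 [ 0.6014 -0.2903  0.0175]
 [ 0.5553 -0.2803  0.0175]
 [ 0.5599 -0.2526  0.0175]
red [ 0.6474 -0.2029  0.0175]
spool [ 0.5041 -0.4185  0.035 ]
bb [ 0.455  -0.2845  0.0085]
jar [ 0.79081884 -0.01903233  0.055     ]
tray floor [ 0.5135 -0.0786  0.0022]
traygrip [ 0.5122 -0.041   0.065 ]
bat [ 0.5853 -0.2711  0.0203]
dockfloor [0.5162 0.2463 0.008 ]
bench [ 0.3387  0.1193 -0.0037]
```

```bash
cat >> h.py <<'E'
def rel(target,az=None):
    """shift in tool axes (cm) from the present pose to target xyz; turn (deg) to bring tool-y azimuth to az (mod 180)"""
    from cell import telemetry
    s=telemetry.get_state(); Rt=np.array(s['ee_rot']); p=np.array(s['tcp_pos'])
    out=[np.round(Rt.T@(np.array(target)-p)*100,2).tolist()]
    a=np.degrees(np.arctan2(Rt[1,1],Rt[0,1])); out.append(('yaz',round(a,2)))
    if az is not None:
        out.append(('turn',round((a-az+90)%180-90,2)))
    return out,np.round(s['tcp_pos'],4),round(s['clock'],2),np.round(s['contact_force'],1),round(s['grip_width'],4)
E
python3 - <<'E'
from h import *
from cell import telemetry,eyes
s=telemetry.get_state(); c=eyes.camera_info('wrist')
Rt=s['ee_rot']; cp=-c['R'].T@c['t']
print(Rt.T@(cp-s['tcp_pos'])); print((Rt.T@c['R'].T).round(3))
print(rel([0.580,-0.271,0.2],77.2))
print(rel([0.53,-0.2,0.33],77.2))
E
```

```text
[ 0.0803664  -0.00140874 -0.14427708]
[[-0.    -0.95  -0.312]
 [ 1.    -0.001 -0.   ]
 [-0.    -0.312  0.95 ]]
([[-62.87, -79.5, 3.17], ('yaz', np.float64(75.81)), ('turn', np.float64(-1.39))], array([0.1654, 0.654 , 0.2305]), 0.15, array([-1. ,  0.6,  0.1]), 0.0856)
([[-56.29, -73.86, -9.84], ('yaz', np.float64(75.81)), ('turn', np.float64(-1.39))], array([0.1654, 0.654 , 0.2305]), 0.15, array([-1. ,  0.6,  0.1]), 0.0856)
```

```bash
python3 -m crank '[[[-5,-2,-4],0],[[-10,-4.5,-8],0],[[-15.5,-7,-11],0],[[-21,-10,-13],0],[[-27,-13,-13],0],[[-33,-17,-13],0],[[-36,-22,-13],0],[[-38,-28,-13],0],[[-40,-34,-13],0],[[-42.5,-40,-13],0],[[-44.5,-46,-13],0],[[-46.5,-51,-13],0],[[-48.5,-56,-13],0],[[-49.7,-60,-13],0],[[-49.7,-60,-13],0],[[-49.7,-60,-13],0]]' 0 && python3 - <<'E'
from h import *
print(rel([0.5,-0.05,0.36]))
snap('wrist','1')
E
```

```text
clock: 2.15
tcp_pos: [0.5, -0.0483, 0.361]
ee_rot: [[-0.97, 0.245, -0.001], [0.245, 0.97, 0.001], [0.001, 0.001, -1.0]]
contact_force: [0.2, 0.2, 0.2]
grip_width: 0.0853
([[-0.04, -0.16, 0.1], ('yaz', np.float64(75.84))], array([ 0.5   , -0.0483,  0.361 ]), 2.15, array([0.2, 0.2, 0.2]), 0.0853)
```

View pics/wrist1.png

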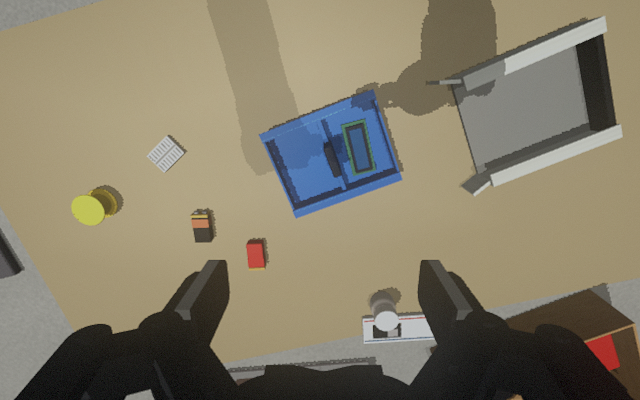

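The wrist view shows the tray at (332,152), the dock at (535,105) with its mouth facing left, the battery at (203,227), the red look-alike at (257,254), the breadboard at (167,153), the spool at (90,208) and the jar at (386,318). I'll crop in for corners.

```bash
python3 - <<'E'
from h import *
crop('pics/wrist1.png','pics/d1.png',250,80,410,225,4.8)
crop('pics/wrist1.png','pics/d2.png',415,5,635,205,2.9)
crop('pics/wrist1.png','pics/d3.png',180,200,280,280,7)
E
```

```text
(no output)
```

View pics/d1.png

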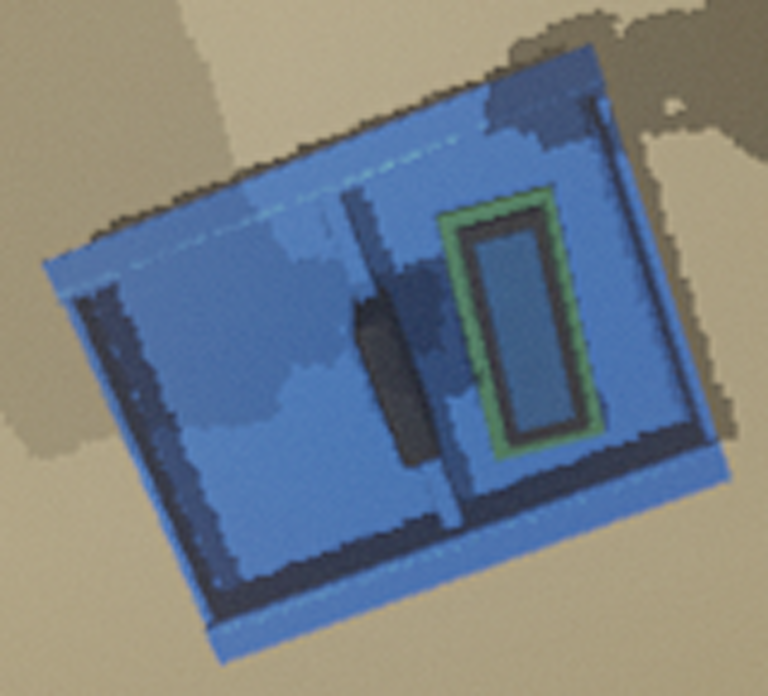

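View pics/d2.png

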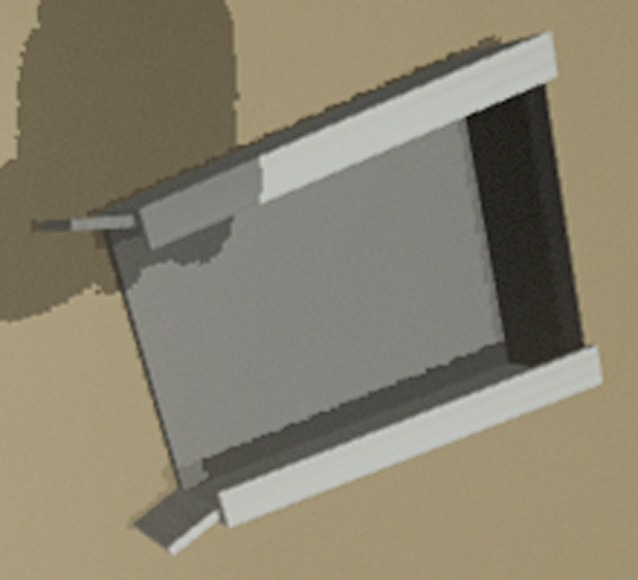

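View pics/d3.png

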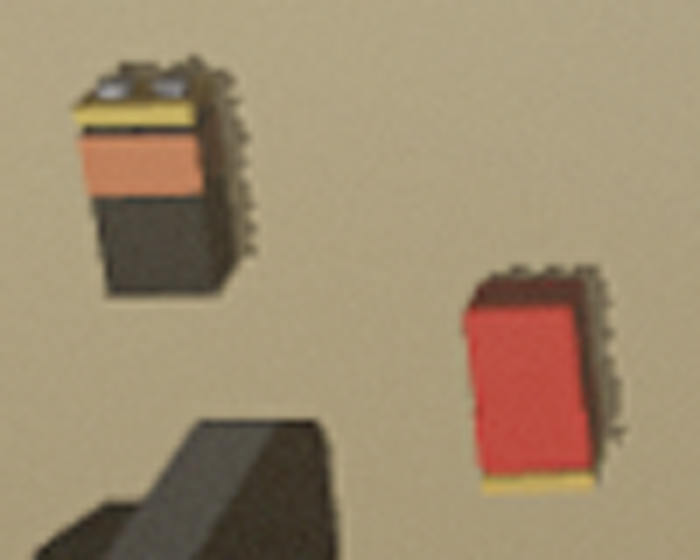

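```bash
cat > m.py <<'E'
from h import *
def fit(name,W,M):
    # rigid 2D fit: model pts M (mm) -> world W
    W=np.array(W)[:,:2]; M=np.array(M)/1000.
    wc=W.mean(0);mc=M.mean(0); H=(M-mc).T@(W-wc); a=np.arctan2(H[0,1]-H[1,0],H[0,0]+H[1,1])
    Q=np.array([[np.cos(a),-np.sin(a)],[np.sin(a),np.cos(a)]]); o=wc-Q@mc
    res=(M@Q.T+o-W)*1000
    print(name,'origin',o.round(4),'yaw',np.degrees(a).round(2),'res mm',res.round(1).tolist()); return o,a
E
python3 - <<'E'
from m import *
im,d,K,R,t=load('pics/wrist1.npz')
def P(c,z,o,s): return onplane(o[0]+(c[0]+.5)/s-.5,o[1]+(c[1]+.5)/s-.5,K,R,t,z)
# model order tray: (-x,-y): 
T=[P(c,.035,(250,80),4.8) for c in [(43,262),(590,44),(731,480),(222,664)]]
fit('tray',T,[(-68,-85),(-68,85),(68,85),(68,-85)])
g=[P(c,.066,(250,80),4.8) for c in [(357,308),(385,297),(436,458),(408,467)]];print('grip top',np.round(np.mean(g,0),4))
D=[P(c,.053,(415,5),2.9) for c in [(150,248),(556,75),(596,346),(219,492)]]
fit('dock',D,[(-61,-85),(-61,85+0),(61,85),(61,-85)])
print(np.round(D,4).tolist(), [np.linalg.norm(D[i]-D[(i+1)%4]).round(4) for i in range(4)])
B=[P(c,.0175,(180,200),7) for c in [(75,107),(193,104),(220,293),(107,295)]]
print(np.round(np.mean(B,0),4),[np.linalg.norm(B[i]-B[(i+1)%4]).round(4) for i in range(4)])
e=(B[3]-B[0]+B[2]-B[1]);print('long az',np.degrees(np.arctan2(e[1],e[0])))
for n,u,v in [('bench',120,300),('trayfloor',300,170),('dockfloor',520,110),('bat',204,233)]: print(n,dep(u,v,d,K,R,t).round(4))
E
```

```text
tray origin [ 0.5156 -0.0406] yaw 6.92 res mm [[0.2, -0.2], [0.1, 0.4], [-0.3, 0.3], [0.0, -0.5]]
grip top [ 0.5125 -0.04    0.066 ]
dock origin [0.5158 0.2489] yaw 9.0 res mm [[-0.1, 4.4], [1.3, -3.9], [-0.3, -4.4], [-1.0, 3.8]]
[[0.4689, 0.151, 0.053], [0.441, 0.3272, 0.053], [0.563, 0.3468, 0.053], [0.5904, 0.1707, 0.053]] [np.float64(0.1784), np.float64(0.1236), np.float64(0.1782), np.float64(0.123)]
[ 0.5795 -0.2721  0.0175] [np.float64(0.0268), np.float64(0.047), np.float64(0.0263), np.float64(0.0468)]
long az -12.534614956535568
bench [ 0.6798 -0.4691  0.0023]
trayfloor [ 0.529  -0.0941  0.0039]
dockfloor [0.52   0.2408 0.0098]
bat [ 0.588  -0.2694  0.0189]
```

```bash
python3 - <<'E'
from h import *
print(rel([0.579,-0.272,0.09],77.5))
E
```

```text
([[-13.12, -19.86, 27.08], ('yaz', np.float64(75.94)), ('turn', np.float64(-1.56))], array([ 0.5001, -0.0476,  0.361 ]), 2.2, array([-0.1,  1. , -0.5]), 0.0852)
```

```bash
python3 -m crank '[[[-2.5,-3.5,4],-1.6],[[-5,-7,8],-1.6],[[-7.5,-11,12],-1.6],[[-9.5,-14.5,16],-1.6],[[-11.5,-17.5,20],-1.6],[[-12.7,-19.3,24],-1.6],[[-13.1,-19.9,27],-1.6],[[-13.1,-19.9,27],-1.6],[[-13.1,-19.9,27],-1.6]]' 0 && python3 - <<'E'
from h import *
snap('wrist','2')
print(rel([0.579,-0.272,0.003],77.5))
E
```

```text
clock: 3.32
tcp_pos: [0.5796, -0.2729, 0.0922]
ee_rot: [[-0.976, 0.216, 0.001], [0.216, 0.976, 0.0], [-0.001, 0.001, -1.0]]
contact_force: [-0.0, 0.4, -0.0]
grip_width: 0.0855
([[0.12, 0.1, 8.98], ('yaz', np.float64(77.52)), ('turn', np.float64(0.02))], array([ 0.5798, -0.2732,  0.0928]), 3.38, array([-1.1, -0.4,  1. ]), 0.0854)
```

View pics/wrist2.png

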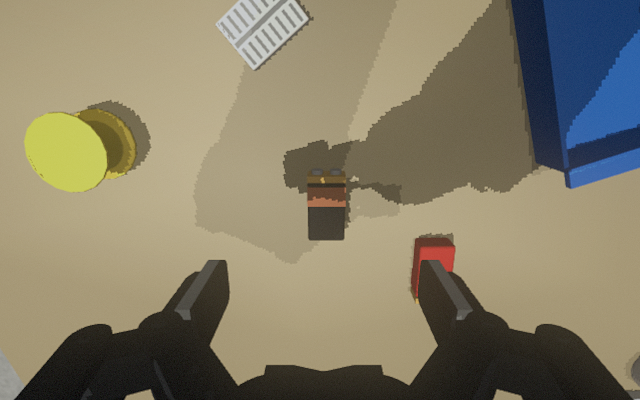

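The battery is centred at about (326,207), between the fingers (mid-column 324). The red look-alike at (434,268) is outside the right finger's path. Quick check of the centre before descending.

```bash
python3 - <<'E'
from h import *
im,d,K,R,t=load('pics/wrist2.npz')
crop('pics/wrist2.png','pics/e.png',285,155,365,250,6)
for p in [(308,240),(344,240),(307,185),(346,185)]: print(onplane(*p,K,R,t,.0175).round(4))
print(dep(326,225,d,K,R,t))
E
```

```text
[ 0.6007 -0.2903  0.0175]
[ 0.6064 -0.2647  0.0175]
[ 0.5599 -0.2813  0.0175]
[ 0.5658 -0.2551  0.0175]
[ 0.59100882 -0.27474969  0.01978548]
```

View pics/e.png

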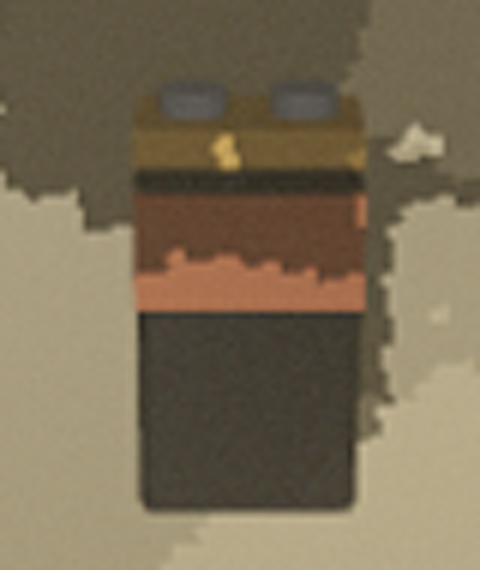

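```bash
python3 -m crank '[[[0.1,0.05,3],0],[[0.1,0.05,6],0],[[0.1,0.05,8],0],[[0.1,0.05,9],0],[[0.1,0.05,9],0]]' 0 && python3 -m crank '[[[0,0,0],0],[[0,0,0],0],[[0,0,0],0],[[0,0,0],0],[[0,0,0],0],[[0,0,0],0],[[0,0,0],0],[[0,0,0],0]]' 1 40
```

```text
clock: 4.0
tcp_pos: [0.5777, -0.2734, 0.0014]
ee_rot: [[-0.976, 0.218, 0.0], [0.218, 0.976, 0.0], [-0.0, 0.0, -1.0]]
contact_force: [0.4, 0.8, 0.3]
grip_width: 0.0853
clock: 5.0
tcp_pos: [0.578, -0.2738, 0.0019]
ee_rot: [[-0.976, 0.218, 0.001], [0.218, 0.976, -0.0], [-0.001, -0.0, -1.0]]
contact_force: [0.2, 0.7, 4.7]
grip_width: 0.0254
```

```bash
python3 - <<'E'
from h import *
print(rel([0.5212,-0.0863,0.12],6.9))
E
python3 -m crank '[[[0,0,-3],0],[[0,0,-6],0],[[0,0,-9],0],[[0,0,-12],0],[[0,0,-12],0]]' && python3 - <<'E'
from h import *
print(rel([0.5212,-0.0863,0.12],6.9))
E
```

```text
([[9.62, 17.05, -11.82], ('yaz', np.float64(77.4)), ('turn', np.float64(70.5))], array([ 0.578 , -0.2738,  0.0019]), 5.0, array([0.2, 0.7, 4.7]), 0.0254)
clock: 5.62
tcp_pos: [0.5786, -0.2742, 0.1231]
ee_rot: [[-0.976, 0.218, 0.004], [0.218, 0.976, -0.001], [-0.004, -0.001, -1.0]]
contact_force: [-0.1, 0.4, 0.1]
grip_width: 0.0254
([[9.7, 17.08, 0.26], ('yaz', np.float64(77.4)), ('turn', np.float64(70.5))], array([ 0.5786, -0.2742,  0.1231]), 5.62, array([-0.1,  0.4,  0.1]), 0.0254)
```

```bash
python3 -m crank '[[[2,3.5,0],10],[[4,7,0],20],[[6,10.5,0],30],[[8,14,0],40],[[9.2,16.2,0],50],[[9.7,17.1,0],60],[[9.7,17.1,0],70.5],[[9.7,17.1,0],70.5],[[9.7,17.1,0],70.5]]' && python3 - <<'E'
from h import *
print(rel([0.5212,-0.0863,0.0075],6.9))
snap('wrist','3'); snap('scene','3')
crop('pics/scene3.png','pics/s3.png',220,100,440,260,3.6)
E
```

```text
clock: 6.75
tcp_pos: [0.5197, -0.0855, 0.1206]
ee_rot: [[-0.123, 0.992, -0.001], [0.992, 0.123, -0.0], [-0.0, -0.001, -1.0]]
contact_force: [-0.7, 0.2, -0.9]
grip_width: 0.0254
([[-0.1, 0.16, 11.31], ('yaz', np.float64(7.04)), ('turn', np.float64(0.14))], array([ 0.5197, -0.0855,  0.1206]), 6.75, array([-0.7,  0.2, -0.9]), 0.0254)
```

View pics/wrist3.png

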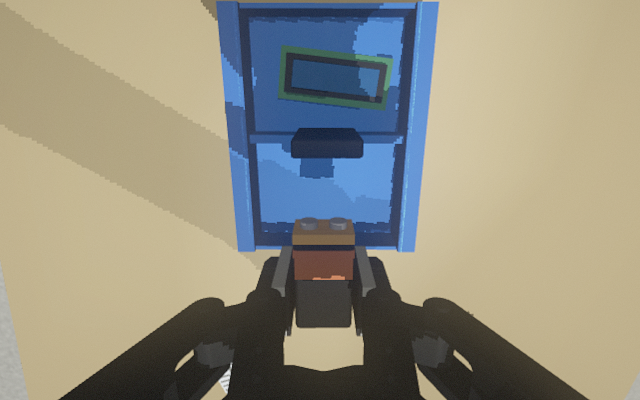

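View pics/s3.png

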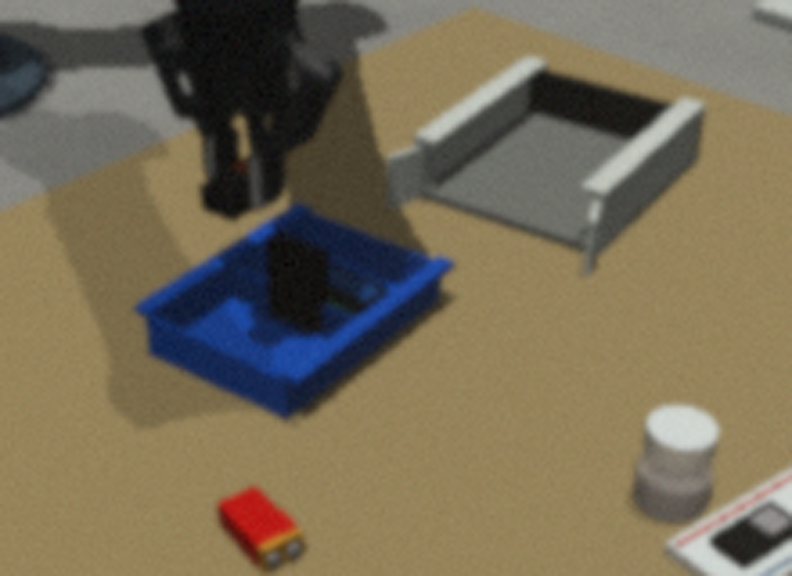

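The battery is held level at (323,270), lined up just below the tray's -y end. The plate top is at (328,135), and the rim's -y corners are at about (237,251) and (415,251). I'll check the tray pose from here.

```bash
python3 - <<'E'
from m import *
im,d,K,R,t=load('pics/wrist3.npz')
W=[onplane(*p,K,R,t,.035) for p in [(237,251),(415,251),(438,2),(217.5,2)]]
fit('tray',W,[(-68,-85),(68,-85),(68,85),(-68,85)])
E
```

```text
tray origin [ 0.5157 -0.0411] yaw 6.89 res mm [[1.0, 0.4], [-0.8, -0.3], [0.2, -0.1], [-0.5, 0.1]]
```

```bash
python3 -m crank '[[[-0.1,0.15,3],0],[[-0.1,0.15,6],0],[[-0.1,0.15,9],0],[[-0.1,0.15,10.5],0],[[-0.1,0.15,11],0],[[-0.1,0.15,11.2],0],[[-0.1,0.15,11.2],0]]' && python3 -m crank '[[[0,0,0.1],0],[[0,0,0.1],0]]'
```

```text
clock: 7.72
tcp_pos: [0.5223, -0.0864, 0.01]
ee_rot: [[-0.12, 0.993, 0.001], [0.993, 0.12, 0.0], [-0.0, 0.001, -1.0]]
contact_force: [-0.1, 0.1, -0.9]
grip_width: 0.0253
clock: 7.98
tcp_pos: [0.522, -0.0861, 0.0086]
ee_rot: [[-0.12, 0.993, 0.001], [0.993, 0.12, 0.0], [0.0, 0.001, -1.0]]
contact_force: [-0.2, -0.2, -0.4]
grip_width: 0.0253
```

```bash
python3 -m crank '[[[0,0,0.1],0],[[0,0,0.15],0]]';python3 -m crank '[[[0,0,0.05],0],[[0,0,0.05],0]]'
```

```text
clock: 8.22
tcp_pos: [0.5217, -0.0862, 0.0068]
ee_rot: [[-0.12, 0.993, -0.0], [0.993, 0.12, 0.0], [0.0, -0.0, -1.0]]
contact_force: [0.8, -0.3, -0.3]
grip_width: 0.0254
clock: 8.48
tcp_pos: [0.5217, -0.0863, 0.0062]
ee_rot: [[-0.12, 0.993, -0.0], [0.993, 0.12, 0.0], [0.0, -0.0, -1.0]]
contact_force: [0.8, 0.8, -0.9]
grip_width: 0.0254
```

```bash
python3 -m crank '[[[0,0,0.05],0],[[0,0,0.05],0]]' | egrep 'tcp|force' ;python3 -m crank '[[[0,0,0.05],0],[[0,0,0.05],0]]'| egrep 'tcp|force'
```

```text
tcp_pos: [0.5218, -0.0863, 0.0058]
contact_force: [0.3, 1.0, 0.7]
tcp_pos: [0.5218, -0.0863, 0.0058]
contact_force: [-2.1, 0.6, 6.8]
```

```bash
python3 -m crank '[[[0,0,0],0],[[0,0,0],0],[[0,0,0],0],[[0,0,0],0]]' 0.5 && python3 -m crank '[[[0,0,-2],0],[[0,0,-5],0],[[0,0,-9],0],[[0,0,-12],0],[[-2,0,-15],0],[[-4,0,-17],0],[[-4,0,-17],0],[[-4,0,-17],0]]' && python3 - <<'E'
from h import *
print(rel([0.5155,-0.0408,0.12],96.9))
snap('wrist','4')
E
```

```text
clock: 9.48
tcp_pos: [0.5217, -0.0863, 0.0052]
ee_rot: [[-0.12, 0.993, -0.0], [0.993, 0.12, 0.0], [0.0, -0.0, -1.0]]
contact_force: [-0.2, -0.6, -0.3]
grip_width: 0.0423
clock: 10.48
tcp_pos: [0.5259, -0.1249, 0.1748]
ee_rot: [[-0.121, 0.993, -0.001], [0.993, 0.121, 0.001], [0.001, -0.001, -1.0]]
contact_force: [0.6, -0.1, -0.8]
grip_width: 0.0429
([[8.47, -0.01, 5.49], ('yaz', np.float64(6.93)), ('turn', np.float64(-89.97))], array([ 0.5259, -0.1249,  0.1748]), 10.47, array([ 0.6, -0.1, -0.8]), 0.0429)
```

View pics/wrist4.png

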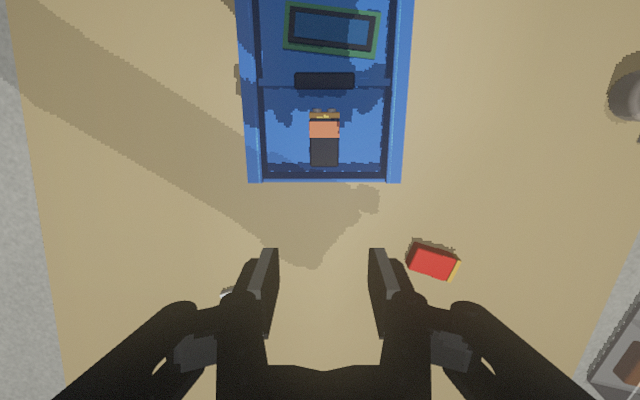

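The battery lies flat at (324,140), inside the compartment and clear of the walls. The display at (332,28) is undisturbed. Next I turn and move over the grip.

```bash
python3 -m crank '[[[1,0,0],-10],[[2,0,0],-20],[[3,0,0],-30],[[4,0,0],-40],[[5,0,0],-50],[[6,0,0],-60],[[7,0,0],-70],[[8,0,2],-80],[[8.45,0,4],-90],[[8.45,0,5.5],-90],[[8.45,0,5.5],-90],[[8.45,0,5.5],-90]]' && python3 - <<'E'
from h import *
print(rel([0.5156,-0.0409,0.031],96.9))
snap('wrist','5')
E
```

```text
clock: 12.02
tcp_pos: [0.5167, -0.0424, 0.1205]
ee_rot: [[-0.993, -0.118, 0.0], [-0.118, 0.993, -0.0], [-0.0, -0.0, -1.0]]
contact_force: [0.1, 0.7, 0.4]
grip_width: 0.0426
([[0.1, 0.16, 8.95], ('yaz', np.float64(96.81)), ('turn', np.float64(-0.09))], array([ 0.5167, -0.0424,  0.1205]), 12.03, array([0.1, 0.7, 0.4]), 0.0426)
```

View pics/wrist5.png

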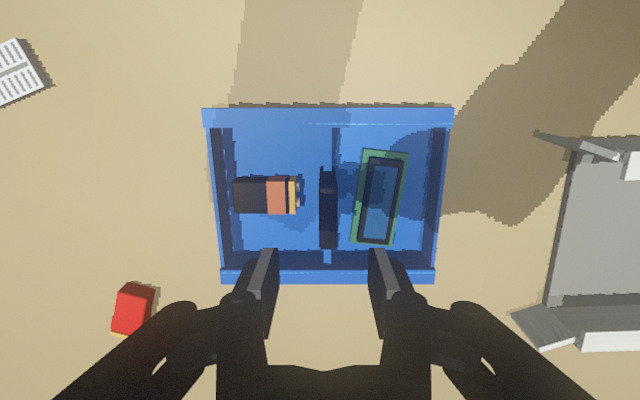

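```bash
python3 -m crank '[[[0.1,0.15,2.5],0],[[0.1,0.15,5],0],[[0.1,0.15,7.5],0],[[0.1,0.15,8.5],0],[[0.1,0.15,8.9],0],[[0.1,0.15,8.9],0]]' && python3 -m crank '[[[0,0,0],0],[[0,0,0],0],[[0,0,0],0],[[0,0,0],0],[[0,0,0],0],[[0,0,0],0]]' 1 80
```

```text
clock: 12.82
tcp_pos: [0.5158, -0.0408, 0.0318]
ee_rot: [[-0.993, -0.12, 0.001], [-0.12, 0.993, 0.0], [-0.001, -0.0, -1.0]]
contact_force: [0.4, -0.1, 0.4]
grip_width: 0.0426
clock: 13.58
tcp_pos: [0.5158, -0.0405, 0.0321]
ee_rot: [[-0.993, -0.12, 0.001], [-0.12, 0.993, 0.001], [-0.001, 0.001, -1.0]]
contact_force: [-0.3, 1.6, 6.2]
grip_width: 0.011
```

```bash
python3 -m crank '[[[0,0,-0.5],0],[[0,0,-1.1],0],[[0,0,-1.1],0],[[0,0,-1.1],0]]' && python3 - <<'E'
from h import *
snap('wrist','6')
E
```

```text
clock: 14.08
tcp_pos: [0.515, -0.0406, 0.0421]
ee_rot: [[-0.993, -0.12, -0.0], [-0.12, 0.993, 0.0], [0.0, 0.0, -1.0]]
contact_force: [0.2, 0.3, -3.1]
grip_width: 0.0111
```

View pics/wrist6.png

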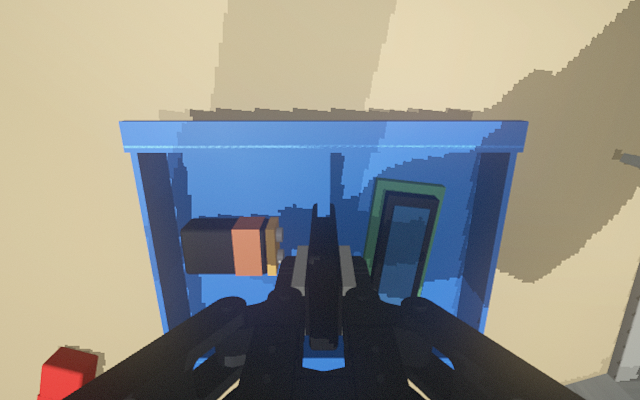

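The tray is off the bench and the rim edge runs (120,122) to (527,121). I'll check levelness and yaw from depth, and refine the dock with the top camera.

```bash
python3 - <<'E'
from m import *
im,d,K,R,t=load('pics/wrist6.npz')
def avg(u0,u1,v0,v1):
    q=[dep(u,v,d,K,R,t) for u in range(u0,u1) for v in range(v0,v1)]; return np.median(q,0).round(4)
for u in (130,200,260,330,400,460,500): print(u,avg(u,u+18,126,140))
print(avg(200,270,160,200),avg(205,240,285,292),'bench',avg(0,80,150,250))
a=onplane(120,122,K,R,t,.046);b=onplane(527,121,K,R,t,.046);e=b-a
print(np.linalg.norm(e),np.degrees(np.arctan2(e[1],e[0]))-90,(a+b)/2)
snap('top','6'); snap('scene','6')
crop('pics/top6.png','pics/t6.png',140,140,360,290,3.6)
crop('pics/scene6.png','pics/s6.png',220,100,440,260,3.6)
E
```

```text
130 [ 0.4614 -0.1262  0.0467]
200 [ 0.4579 -0.0972  0.0467]
260 [ 0.4548 -0.0721  0.0469]
330 [ 0.4513 -0.0432  0.0468]
400 [ 0.4478 -0.0141  0.0468]
460 [0.4448 0.0109 0.0468]
500 [0.4428 0.0274 0.0469]
[ 0.4862 -0.093   0.0157] [ 0.5545 -0.0981  0.0156] bench [ 0.5162 -0.2099  0.0022]
0.16953506347411235 7.014717583839413 [ 0.44766602 -0.04992336  0.046     ]
```

View pics/t6.png

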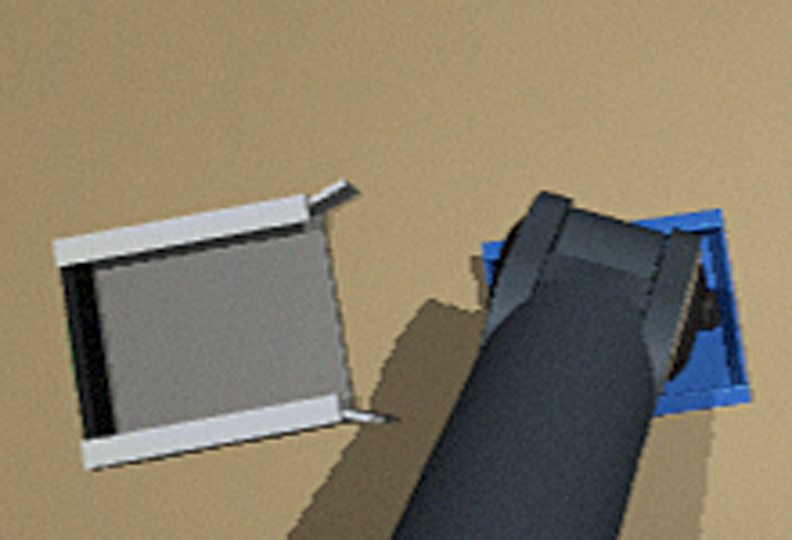

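View pics/s6.png

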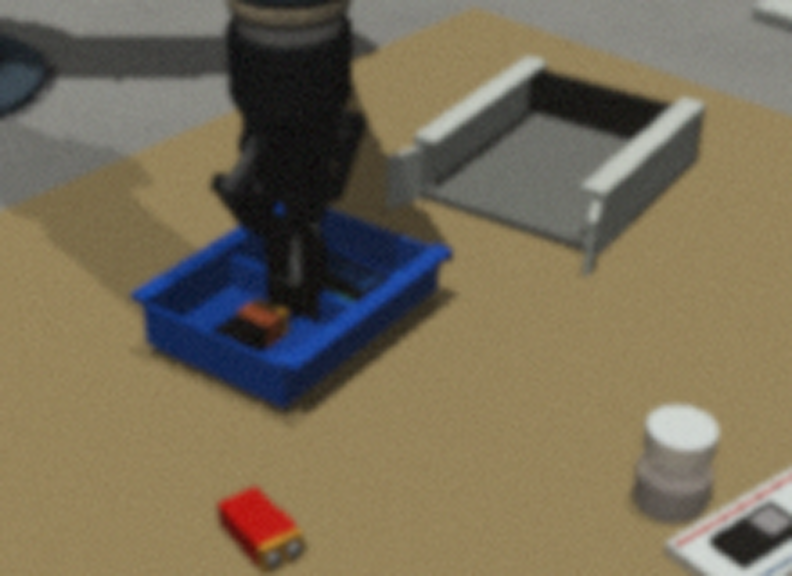

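```bash
python3 - <<'E'
from h import *
print(rel([0.5586,-0.0218,0.0425],99.0))
E
```

```text
([[-4.55, 1.35, -0.05], ('yaz', np.float64(96.91)), ('turn', np.float64(-2.09))], array([ 0.515 , -0.0407,  0.0421]), 14.22, array([ 0.1, -0.7, -3.6]), 0.0108)
```

```bash
python3 -m crank '[[[-1,0.2,0],-0.5],[[-2,0.5,0],-1],[[-3,0.8,0],-1.5],[[-4,1.1,0],-2.1],[[-4.55,1.35,0],-2.1],[[-4.55,1.35,0],-2.1],[[-4.55,1.35,0],-2.1]]' && python3 - <<'E'
from h import *
snap('wrist','7')
E
```

```text
clock: 15.1
tcp_pos: [0.5583, -0.0221, 0.0421]
ee_rot: [[-0.988, -0.156, -0.001], [-0.156, 0.988, -0.0], [0.001, 0.0, -1.0]]
contact_force: [-1.1, 0.0, -3.3]
grip_width: 0.011
```

View pics/wrist7.png

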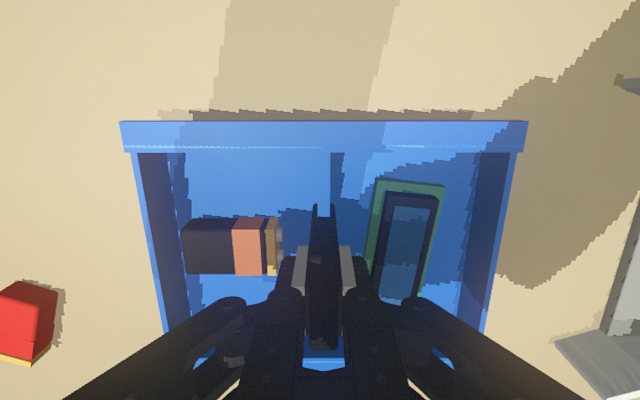

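The view shows the tray level and the dock's near flare at the right edge, (600,360). I'll advance 7 cm along tool y and look again.

```bash
python3 -m crank '[[[0,1.5,0],0],[[0,3.5,0],0],[[0,5.5,0],0],[[0,7,0],0],[[0,7,0],0],[[0,7,0],0]]' && python3 - <<'E'
from h import *
snap('wrist','8')
crop('pics/wrist8.png','pics/w8.png',440,0,640,200,3.9)
crop('pics/wrist8.png','pics/w8b.png',440,200,640,400,3.9)
E
```

```text
clock: 15.9
tcp_pos: [0.5479, 0.0467, 0.0424]
ee_rot: [[-0.988, -0.156, 0.0], [-0.156, 0.988, -0.001], [-0.0, -0.001, -1.0]]
contact_force: [-0.3, -1.0, -2.7]
grip_width: 0.0108
```

View pics/wrist8.png

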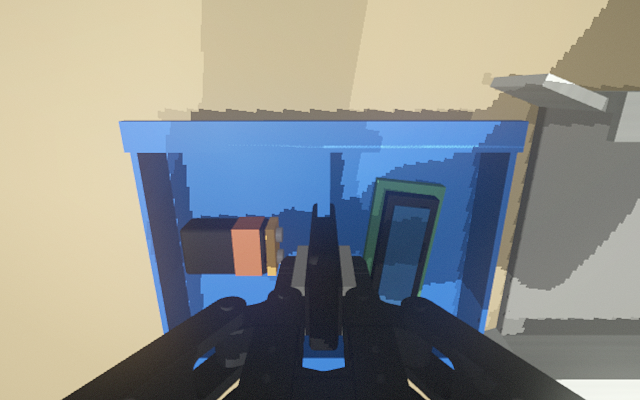

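View pics/w8.png

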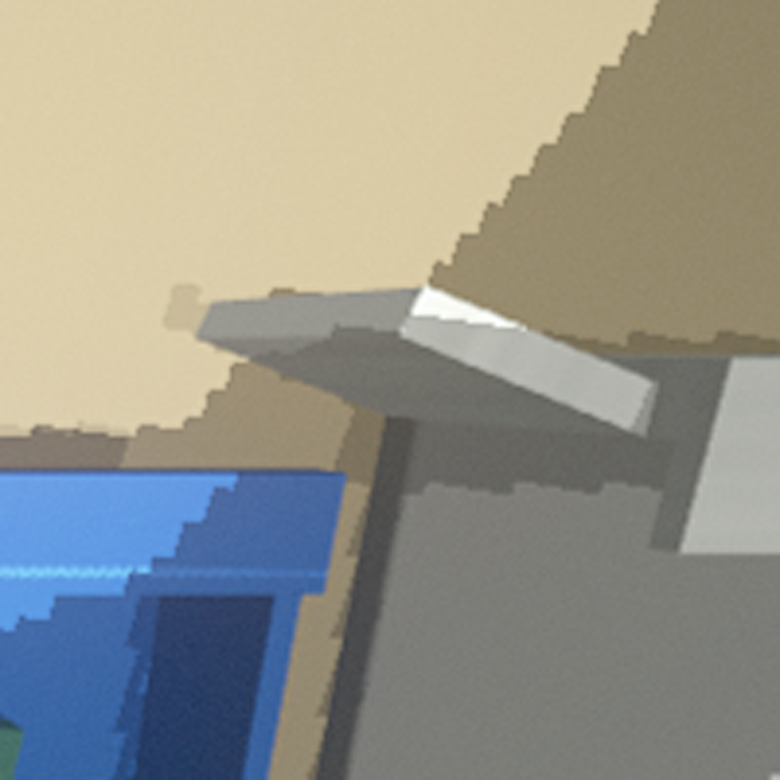

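View pics/w8b.png

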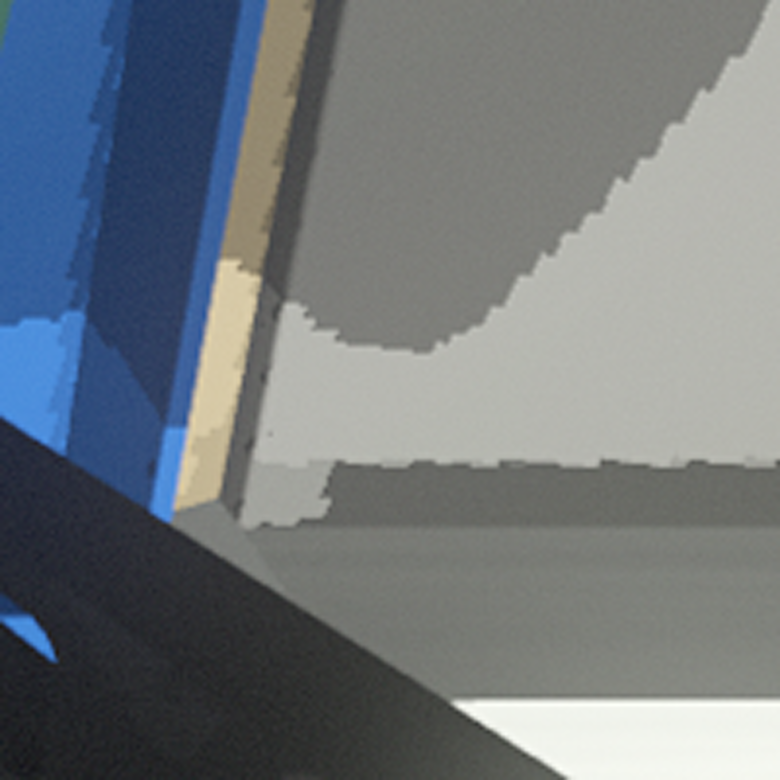

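```bash
python3 - <<'E'
from m import *
from cell import telemetry
s=telemetry.get_state(); p=np.array(s['tcp_pos']); Rt=np.array(s['ee_rot'])
im,d,K,R,t=load('pics/wrist8.npz')
def P(c,z,o,s=3.9):
    X=onplane(o[0]+(c[0]+.5)/s-.5,o[1]+(c[1]+.5)/s-.5,K,R,t,z); L=Rt.T@(X-p)*1000
    return np.array([-L[0],L[1],z*1000]).round(1)   # dock-like x,y mm relative to TCP
A=(440,0);B=(440,200)
print('near floor corner',P((390,415),.008,A)); print('far floor corner',P((242,525),.008,B))
print('far floor/wall line',P((600,525),.008,B),P((760,525),.008,B))
print('near lip corner inner top',P((680,553),.053,A)); print('near lip inner 2',P((775,553),.053,A))
print('far lip inner top',P((470,698),.053,B),P((760,697),.053,B))
print('near flare tip top',P((400,332),.053,A))
print('tray near corner top(front)',P((346,472),.046,A)); print('tray near back', P((-1248,476),.046,A))
print('floor depth',dep(600,250,d,K,R,t))
E
```

```text
near floor corner [-72.4 112.2   8. ]
far floor corner [ 72.8 116.9   8. ]
far floor/wall line [ 72.8 177.5   8. ] [ 72.8 204.5   8. ]
near lip corner inner top [-60.8 116.5  53. ]
near lip inner 2 [-60.8 126.4  53. ]
far lip inner top [ 62.2 122.4  53. ] [ 62. 161.  53.]
near flare tip top [-82.4  83.1  53. ]
tray near corner top(front) [-68.4  84.6  46. ]
tray near back [-67.9 -85.8  46. ]
floor depth [0.53278955 0.21042502 0.00917259]
```

The dock's centreline is within about 0.5 mm of the tool, with the walls at -72.4/+72.8 mm. The yaw agrees, and home is about 200 mm ahead. Entering now.

```bash
python3 -m crank '[[[-0.05,1,0],0],[[-0.05,2.5,0],0],[[-0.05,4,0],0],[[-0.05,5.5,0],0],[[-0.05,7,0],0],[[-0.05,8,0],0],[[-0.05,8,0],0]]' && python3 - <<'E'
from h import *
snap('wrist','9')
E
```

```text
clock: 16.82
tcp_pos: [0.5356, 0.1275, 0.0422]
ee_rot: [[-0.987, -0.158, -0.0], [-0.158, 0.987, 0.0], [0.0, 0.0, -1.0]]
contact_force: [0.3, -0.0, -4.4]
grip_width: 0.0108
```

View pics/wrist9.png

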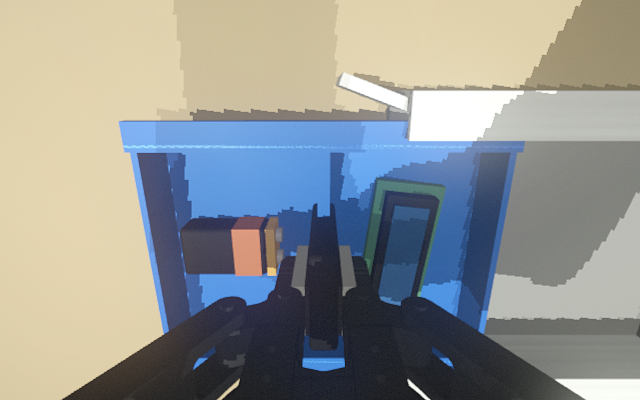

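The tray's front half is under the near lip, which ends at (410,115), with no contact force. Continuing, slowing near home.

```bash
python3 -m crank '[[[0,1.5,0],0],[[0,3,0],0],[[0,4.5,0],0],[[0,6,0],0],[[0,7.5,0],0],[[0,9,0],0],[[0,10,0],0],[[0,10.8,0],0],[[0,10.8,0],0],[[0,10.8,0],0]]' && python3 - <<'E'
from h import *
print(rel([.5164,.2449,.0425],99))
snap('wrist','10')
E
```

```text
clock: 18.12
tcp_pos: [0.519, 0.2323, 0.0423]
ee_rot: [[-0.988, -0.156, 0.0], [-0.156, 0.988, -0.0], [-0.0, -0.0, -1.0]]
contact_force: [0.0, 0.2, -4.4]
grip_width: 0.0108
([[0.07, 1.28, -0.02], ('yaz', np.float64(98.95)), ('turn', np.float64(-0.05))], array([0.519 , 0.2323, 0.0423]), 18.12, array([ 0. ,  0.2, -4.4]), 0.0108)
```

View pics/wrist10.png

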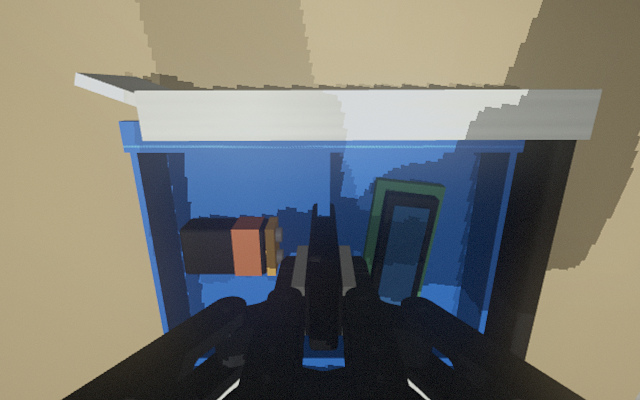

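The near lip spans (135,115) to (600,110), the black stop is right of the tray, and the tray's back corner sticks out about 12 mm at (130,135). Creeping to the stop.

```bash
python3 -m crank '[[[0,0.3,0],0],[[0,0.6,0],0],[[0,0.9,0],0],[[0,0.9,0],0]]' | egrep 'tcp|force'; for i in 1; do python3 -m crank '[[[0,0.1,0],0],[[0,0.2,0],0],[[0,0.2,0],0]]' | egrep 'tcp|force'; done
```

```text
tcp_pos: [0.5173, 0.2424, 0.0423]
contact_force: [0.7, 0.9, -4.4]
tcp_pos: [0.5172, 0.244, 0.0423]
contact_force: [1.0, -0.6, -2.9]
```

```bash
python3 -m crank '[[[0,0.1,0],0],[[0,0.1,0],0]]' | egrep 'tcp|force'; python3 -m crank '[[[0,0.1,0],0],[[0,0.1,0],0]]' | egrep 'tcp|force'
```

```text
tcp_pos: [0.517, 0.245, 0.0423]
contact_force: [0.0, 0.3, -4.1]
tcp_pos: [0.5171, 0.2453, 0.0423]
contact_force: [1.3, -0.9, -1.9]
```

```bash
python3 -m crank '[[[0,0.1,0],0],[[0,0.1,0],0]]' | egrep 'tcp|force'; python3 -m crank '[[[0,0.1,0],0],[[0,0.1,0],0]]' | egrep 'tcp|force'
```

```text
tcp_pos: [0.5171, 0.2453, 0.0424]
contact_force: [1.1, -5.3, -1.9]
tcp_pos: [0.5171, 0.2453, 0.0425]
contact_force: [0.4, -8.2, -0.1]
```

Contact with the stop at the predicted spot (-8 N). Easing off, lowering onto the floor, and pushing again lightly.

```bash
python3 -m crank '[[[0,-0.15,0],0],[[0,-0.15,0.1],0],[[0,-0.15,0.2],0],[[0,-0.15,0.2],0]]' | egrep 'tcp|force'; python3 -m crank '[[[0,0,0.05],0],[[0,0,0.05],0]]' | egrep 'tcp|force';  python3 -m crank '[[[0,0,0.05],0],[[0,0,0.05],0]]' | egrep 'tcp|force'
```

```text
tcp_pos: [0.5172, 0.2453, 0.0404]
contact_force: [0.5, -5.3, -1.8]
tcp_pos: [0.5171, 0.2453, 0.0402]
contact_force: [0.6, -6.0, 0.7]
tcp_pos: [0.5171, 0.2453, 0.0401]
contact_force: [-0.8, -5.6, 5.0]
```

```bash
python3 -m crank '[[[0,0.2,0],0],[[0,0.2,0],0],[[0,0.2,0],0]]' | egrep 'tcp|force'; python3 -m crank '[[[0,-0.2,0],0],[[0,-0.2,0],0]]' | egrep 'tcp|force'; python3 -m crank '[[[0,0,0],0],[[0,0,0],0],[[0,0,0],0],[[0,0,0],0],[[0,0,0],0]]' 0.5; python3 - <<'E'
from h import *
snap('wrist','11')
E
```

```text
tcp_pos: [0.5171, 0.2453, 0.0401]
contact_force: [-0.7, -10.1, 5.7]
tcp_pos: [0.517, 0.2453, 0.0401]
contact_force: [-1.6, -7.1, 5.0]
clock: 22.3
tcp_pos: [0.5168, 0.2466, 0.0393]
ee_rot: [[-0.988, -0.157, -0.0], [-0.157, 0.988, 0.0], [0.0, 0.0, -1.0]]
contact_force: [0.6, -0.2, 0.3]
grip_width: 0.0428
```

View pics/wrist11.png

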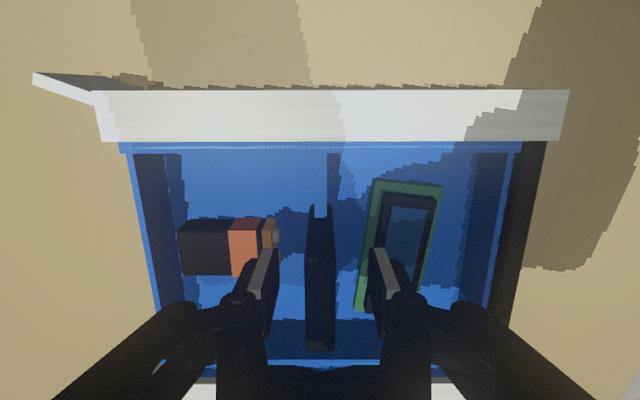

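```bash
python3 -m crank '[[[0,0,-1],0],[[0,0,-3],0],[[0,0,-6],0],[[0,0,-10],0],[[0,0,-14],0],[[-1,-3,-18],0],[[-3,-6,-21],0],[[-6,-8,-23],0],[[-6,-8,-23],0],[[-6,-8,-23],0]]' && python3 - <<'E'
from h import *
snap('wrist','12'); snap('scene','12')
crop('pics/scene12.png','pics/s12.png',220,100,440,260,3.6)
E
```

```text
clock: 23.6
tcp_pos: [0.5877, 0.1771, 0.269]
ee_rot: [[-0.988, -0.157, -0.001], [-0.157, 0.988, 0.0], [0.001, 0.001, -1.0]]
contact_force: [0.1, 0.1, -0.4]
grip_width: 0.0426
```

View pics/wrist12.png

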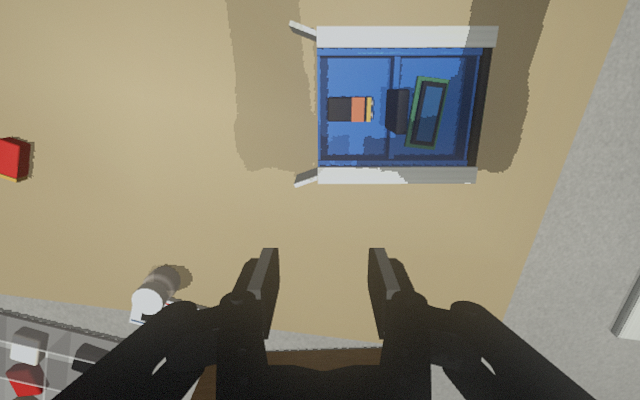

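View pics/s12.png

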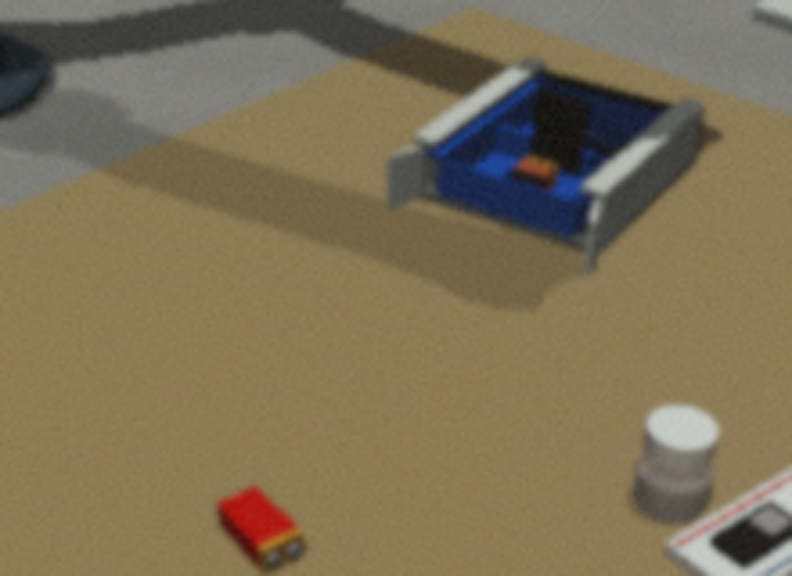

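The tray is under both lips with its back end flush with the lip ends (column ~318). The battery is at (350,109) and the display at (428,111), both in place. Checking the gap at the stop up close.

```bash
python3 - <<'E'
from m import *
crop('pics/wrist12.png','pics/w12.png',305,15,505,195,3.9)
im,d,K,R,t=load('pics/wrist12.npz')
def P(u,v,z):
    X=onplane(u,v,K,R,t,z)[:2]-np.array([.5164,.2449]); a=np.radians(9); return (np.array([[np.cos(a),np.sin(a)],[-np.sin(a),np.cos(a)]])@X*1000).round(1)
for u,v,z in [(318,100,.039),(318,47,.043),(318,166,.043)]: print(P(u,v,z))
for u,v in [(340,80),(450,60),(395,100)]: print(dep(u,v,d,K,R,t).round(4))
E
```

```text
[-10.  -84.8]
[-62.3 -84.4]
[ 62.5 -85.1]
[0.495  0.1809 0.0128]
[0.4548 0.2994 0.0131]
[0.5068 0.2369 0.0651]
```

View pics/w12.png

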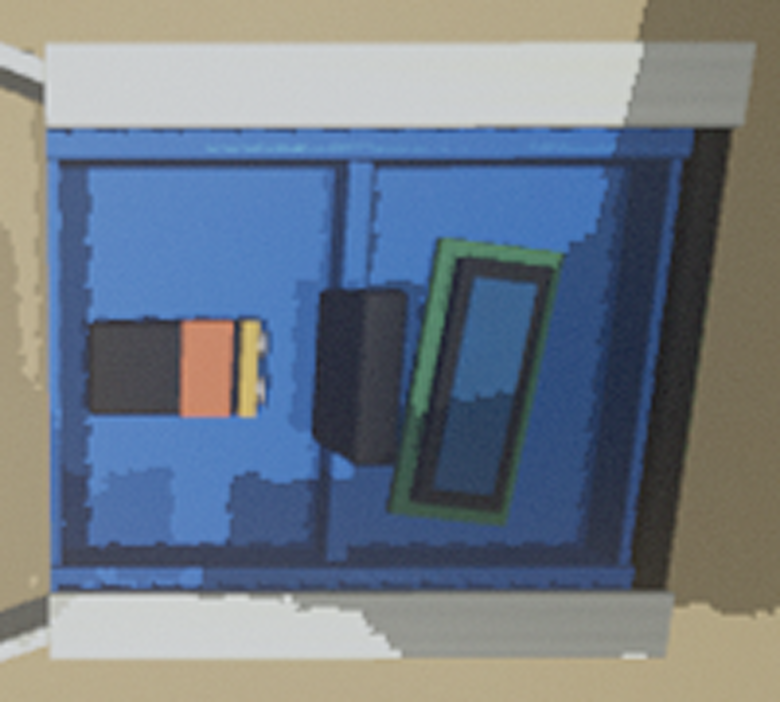

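The tray is home: its back end is at dock y ≈ -85, the floor heights are even (12.8 and 13.1 mm), and it touches the stop. Handing in.

```bash
python3 - <<'E'
from cell import ctrl,telemetry
print(ctrl.job_done()); s=telemetry.get_state(); print(s['clock'],s['contact_force'].round(1))
E
```

```text
the job is handed in; nothing more can be done
None
the job is handed in; nothing more can be done
```

I set the battery down in the tray's empty compartment, lowering it until the floor took about 7 N before opening the fingers. I then carried the tray level by its grip and slid it under the dock rails to the back stop. There I lowered it to the dock floor, pushed it home again at about 10 N, let go and retreated, with about 24 s on the clock.

**Last checks:**
- **Tray:** its back end sits at dock y -84.4 to -85.1 mm, against -85 for fully home. Its floor height differs by only about 0.3 mm between the two compartments.
- **Contents:** the battery and the display both lie in their own compartments. The display sits a little askew, as it did before I picked the tray up.
- **Bystanders:** the red look-alike and the jar look undisturbed in the last pictures. The breadboard and spool were out of view at the end, but no move after the battery pick went near them.

No check failed or disagreed by more than the 2 mm calibration. The state reading after hand-in was refused, so I have none from after that point.

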